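# Take the warm ramekin carrier out of the oven and hold it level

## Task

Pull the oven door all the way down, which draws the rack out, then take the ramekin carrier by its strap handle and lift it off the rack, keeping it level with its two ramekins standing in it. Finish while still holding it, still and level, about 10 cm above the rack and clear of the oven; leave the door down and do not disturb the other things on the table and the oven.

Things in the scene. Friction and masses are not known exactly. Their poses are not given: they have to be found in the camera images.
- oven_door (a joint): angle of the oven's bottom-hinged door, rad: 0 shut (upright), 1.5 fully down (nearly level, at its stop). The hinge is damped: below about 0.3 rad the door may stay where it is left; let go at 0.6 rad or more it sinks by itself to the stop in about 1 to 3 s. Pulling takes under 5 N at the handle. The door draws the wire rack out with it.
- oven_hinge (a point): middle of the hinge line, 50 mm above the table, fixed to the oven. x into the oven, away from the robot, y left along the hinge, z up. The white oven's flat top is 225 mm above the table and spans x 0 to 270 mm, y -255 to 175 mm in these axes. The door panel stands just in front of x = 0: 300 mm wide (y -150 to 150), 160 mm high, 15 mm thick.
- door_handle (a point): middle of the door handle, a round steel bar 12 mm thick, 220 mm long, parallel to the hinge, bracketed only at its ends. Door shut: 35 mm in front of the hinge line (-x), 200 mm above it, 40 mm past the panel's top edge and 25 mm higher than the oven's top; free all round, can be pinched from above. It turns with the door about the hinge.
- rack_mid (a point): centre of the top of the oven's wire rack (180 mm deep, 260 mm wide), 110 mm above the table. Lowering the door slides it level out of the oven towards the robot with what stands on it: 133 mm per rad of the door, 200 mm at 1.5 rad, above the lowered door. Oven axes.
- carrier_grip (a point): grip point on the carrier's strap, 75 mm above its underside. Steel tray 80 mm (x) by 160 mm (y), 12 mm rim; upright flat strap in its middle, 40 mm wide (x), 10 mm thick (y), top 90 mm above the underside; z up. Starts on the rack in the shut oven, turned up to 0.25 rad; with the door down it is about 90 mm in front of the hinge line. Loaded 0.35 to 0.65 kg.
- ramekin_a_mid (a point): white ramekin, 64 mm across and 35 mm tall, standing loose in the carrier on the +y side of the strap, 45 mm from it, its rim 38 mm above the carrier's underside; point at its centre, z up
- ramekin_b_mid (a point): white ramekin, 64 mm across and 35 mm tall, standing loose in the carrier on the -y side of the strap, 45 mm from it, its rim 38 mm above the carrier's underside; point at its centre, z up
- round_pan_mid (a point): shallow dark round pan with two loop handles, 120 mm across without them, 30 mm tall, standing on top of the oven; point at its centre. Leave it alone.
- jar_mid (a point): glass jar with a steel lid, 60 mm across, 85 mm tall, on the table to the left (+y) of the oven door; point at its centre. Leave it alone.
- ramekin_c_mid (a point): spare empty white ramekin, 64 mm across, 35 mm tall, on the table on the right (-y) of the oven door; not part of the job; point at its centre. Leave it alone.
- bowl_mid (a point): steel mixing bowl, 130 mm across, 60 mm tall, on the table; point at its centre. Leave it alone.
- torch_mid (a point): gas cylinder of a kitchen torch, 70 mm across, 190 mm tall, standing on the table; point at its centre. Leave it alone.
- tube_stand_mid (a point): clear 40 mm tube on a round wooden foot (100 mm across), 215 mm tall, on the table; point at half its height. Leave it alone.
- cake_ring_mid (a point): open steel ring, 90 mm across, 45 mm tall, on the table; point at its centre. Leave it alone.
- spatula_grip (a point): spatula, about 250 mm long, lying flat on the table, in front of the robot to its left; point in the middle of its handle. Leave it alone.

How it is judged:
By the outcome, as a careful person would: the job done as asked, in the order asked, and still so for the second after the job is handed in, while the arm keeps its last pose, push and grip.
It also fails if it takes over 48 s, if anything falls off the work surface, if the arm or the gripper's body presses on something with over 40 N, if the wrist force passes 120 N, or if a joint passes its speed limit or range.

## Robot

A 7-joint arm with a two-finger parallel gripper is mounted at the origin on the work surface. World frame = base frame: x ahead of the robot, y to its left, z up, the work surface at z = 0. Lengths are in m, angles in rad, forces in N, time in s.
With the tool pointing down it reaches from about 0.4 to 0.85 m from the base axis. Payload 10.4 kg.
Tool frame: the origin (TCP) lies at the very end of the fingers, on their centre line; the grasp point (between the pads) lies 19 mm behind it (manip.grip_depth is the distance from the TCP to the grasp point, in m); z points along the fingers, y is the direction in which the jaws open and shut (so a half turn about z gives the same grasp; the last joint's range is limited). The gripper opens to 85 mm and grips with 20 to 120 N. Pads are 22 mm wide; open, the fingers measure 114 mm over their backs; the gripper's body (76 mm by 85 mm) begins 54 mm behind the grasp point. The pads swing forward as they close: fully open they stand 13 mm farther back than shut.
Start: joints at [-1.33, 0.332, -0.065, 1.46, 0.022, 1.35, -0.088], TCP at [0.163, 0.603, 0.231] pointing down, gripper open.
Joint ranges: [-2.6, 2.6], [-0.5, 2.12], [-1.47, 1.34], [0.16, 2.42], [-1.27, 4.41], [0.06, 2.06], [-2.6, 2.6]. Speed limits (rad/s): [2.22, 2.22, 2.79, 2.79, 3.14, 3.14, 3.14].

## Interface

Orientations are given as a unit quaternion [x, y, z, w].
In Python, from workcell import manip gives the robot as it stands.
- The arm moves only by the tool step_arm, never from a script. Its argument "motion" is a list of rows, each a list of 6 numbers: the shift along the tool's x, y, z in mm, then the turn, a rotation vector about the tool's x, y, z in degrees. A call has 1 to 20 rows; each row shifts and turns the pose as measured when the row begins, along the tool's axes as they then stand; what a row does not reach is not made up. A row lasts 1/8 s, in which the tool goes at most 62.5 mm and 10.7 degrees, less where a joint would pass 70% of its speed; a pose out of reach is approached as far as the arm can. A call with a gripper value outside its range is refused whole. "jaw" is the finger opening in mm, from 0 to 85.4, set as the call begins (left out, the last holds). The fingers move at their own pace and stop on an object; "force" is the grip in N (left out, the last holds). Time passes only in rows, so rows that do not move let the fingers close. It gives the time, the measured TCP pose, the force and the opening at its end, in the units of the state.
- manip.get_obs(): the state, without advancing time (a new reading comes with each control period).
- manip.camera(name): name is "side" or "top" or "wrist"; returns the picture (400x640x3 uint8, blue, green, red); there is no depth.
- manip.camera_info(name): a dict with "camera_matrix" (3x3 intrinsics, pixels), "k1" (the pictures are not rectified: a ray, as slopes to the right and down, at radius r is drawn at 1 + k1 r^2 times it, then the intrinsics apply), "R" (3x3) and "t" (3): a world point X has camera coordinates R X + t. Camera axes: x right, y down, z forward; pixel columns grow to the right and rows downward; lengths in m; the calibration is good to about 2 mm. A picture is of the moment at which its call begins: read the wrist's pose just before it. camera_info takes no time and is no camera call; for the wrist camera it gives the pose at the moment of the call.
- manip.hand_in(): hands the job in, once; it reports no verdict.
The state is a dict: "clock": time; "joint_pos": joint angles; "joint_velocities": joint speeds; "tau": joint torques, N m; "position": TCP position; "ee_rot": TCP orientation; "ft_force": force on the tool from outside, world axes, zero at the start; "torque": the same for the moment, N m; "grip_width": opening from 0.0 (shut) to 1.0 (fully open).
Only numpy, scipy, OpenCV 4.12 (cv2) and the standard library are available. Lean on these libraries where they do the work, as an engineer would, in place of code of your own. Each camera call takes 0.05 s, during which the arm holds its last target.

## Working session

There is one attempt and no reset: what is moved stays moved. The work goes in short steps, Python scripts to look and compute and a tool call to move; the robot and the scene stay as the last step left them, time stands still between calls to the robot, and variables do not carry over. Pictures are saved under pics/ and viewed, and the job is handed in when it is done.

Besides the shell and the picture viewer there is one more tool, called after "Call:" by a JSON object that holds its "op" and its "data", one argument or row to a line. step_arm: Moves the arm, as the interface text tells. Its arguments: {"type":"object","properties":{"motion":{"type":"array"},"jaw":{"type":"number"},"force":{"type":"number"}},"required":["motion"]}

```bash
mkdir -p pics; ls
python3 - <<'E'
from workcell import manip
import cv2
o=manip.get_obs(); print({k:(v if not hasattr(v,'round') else v) for k,v in o.items()})
print(manip.grip_depth)
for n in ("side","top"):
    cv2.imwrite(f"pics/{n}0.png",manip.camera(n)); i=manip.camera_info(n); print(n,i)
E
```

```text
pics
{'clock': 0.0, 'joint_pos': array([-1.32960113,  0.33289557, -0.06470518,  1.46093686,  0.02157901,
        1.34988548, -0.08852799]), 'joint_velocities': array([-3.28462860e-03,  9.05838452e-04, -1.42988701e-03,  3.28479013e-05,
        2.18390532e-03, -7.71827744e-04,  1.93682167e-03]), 'tau': array([-3.86636975e-04, -6.25440431e+01,  4.87019552e-02, -3.91609883e+01,
        1.61437044e-02,  1.00828646e-02,  1.94911257e-05]), 'position': array([0.1628649 , 0.60302335, 0.23050326]), 'ee_rot': array([ 1.31518839e-01,  9.91313413e-01, -7.11686090e-04, -7.26739418e-05]), 'ft_force': array([ 0.11118282, -1.10527215, -0.55382805]), 'torque': array([ 0.00070663,  0.029122  , -0.0264534 ]), 'grip_width': 0.9967065215705418}
0.0187
side {'camera_matrix': array([[472.07279228,   0.        , 321.88501866],
       [  0.        , 472.07279228, 198.97390172],
       [  0.        ,   0.        ,   1.        ]]), 'k1': -0.1433642779393008, 'R': array([[ 0.96251723, -0.27098888,  0.0112077 ],
       [-0.15215569, -0.57372224, -0.80479279],
       [ 0.22452   ,  0.77292161, -0.59345004]]), 't': array([-0.53257329,  0.22645058,  1.51649408])}
top {'camera_matrix': array([[463.2719018 ,   0.        , 318.86003562],
       [  0.        , 463.2719018 , 198.29126265],
       [  0.        ,   0.        ,   1.        ]]), 'k1': 0.015502037244881611, 'R': array([[ 0.00847059, -0.99993132, -0.00809956],
       [-0.99674559, -0.0077937 , -0.08023395],
       [ 0.08016531,  0.00875283, -0.99674315]]), 't': array([-0.01116203,  0.57965401,  1.7114653 ])}
```

View pics/side0.png

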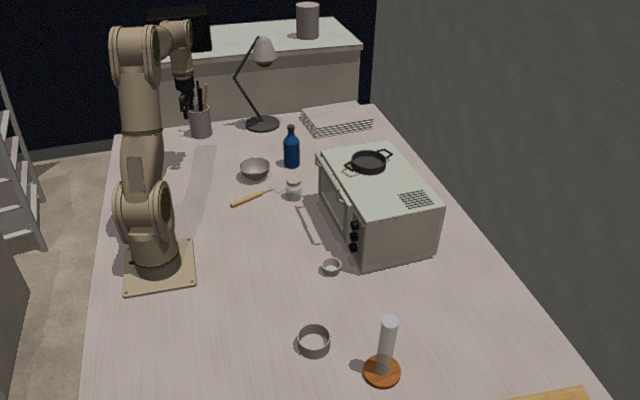

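View pics/top0.png

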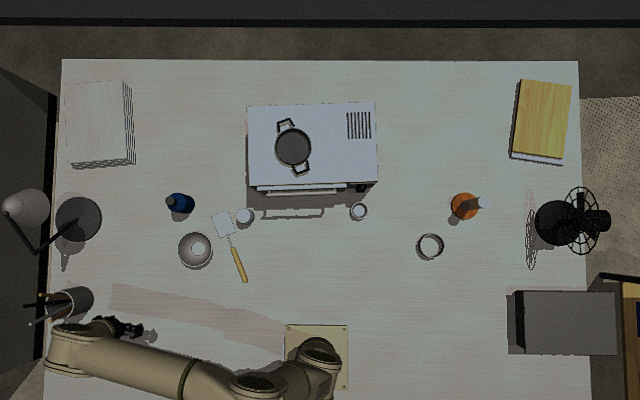

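The side view shows the oven at right centre with the pan on top, and the torch, jar and bowl to its left. In the top view the oven spans about (247,105) to (378,190), with the handle in front at about (268-345,191). I'll enlarge it.

Run:
```python
import cv2
t=cv2.imread("pics/top0.png")[90:230,230:390]; cv2.imwrite("pics/top0c.png",cv2.resize(t,None,fx=4.2,fy=4.2,interpolation=cv2.INTER_CUBIC))
t=cv2.imread("pics/side0.png")[135:275,300:450]; cv2.imwrite("pics/side0c.png",cv2.resize(t,None,fx=4.2,fy=4.2,interpolation=cv2.INTER_CUBIC))
```

```text
(no output)
```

View pics/top0c.png

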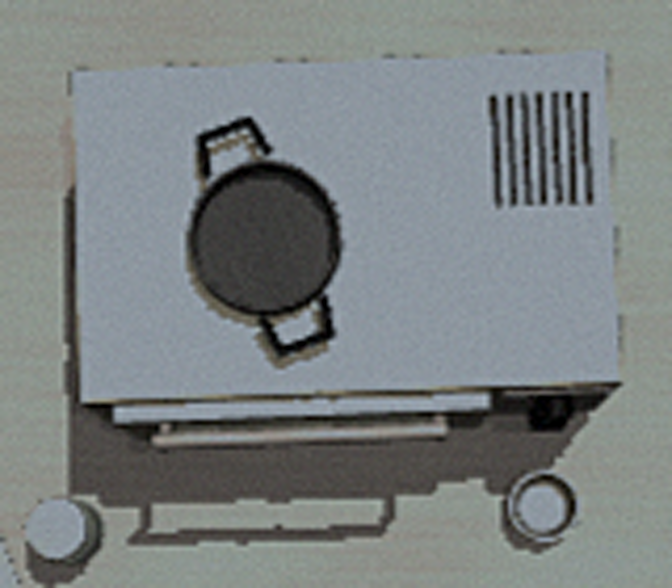

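View pics/side0c.png

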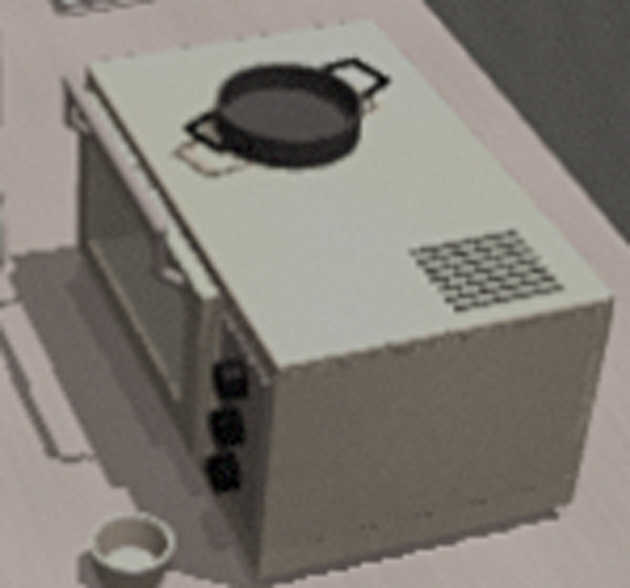

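```bash
cat > h.py <<'E'
import numpy as np, cv2
from workcell import manip
from scipy.optimize import least_squares
from scipy.spatial.transform import Rotation as Rot
def proj(i,X):
    X=np.atleast_2d(X); c=X@np.asarray(i["R"]).T+i["t"]; s=c[:,:2]/c[:,2:]
    s=s*(1+i["k1"]*(s**2).sum(1,keepdims=True)); K=i["camera_matrix"]
    return s*[K[0,0],K[1,1]]+[K[0,2],K[1,2]]
def onplane(i,uv,z):
    f=lambda p: (proj(i,[[p[0],p[1],z]])-uv).ravel()
    return least_squares(f,[0.6,0]).x
def O2W(p,P):
    x,y,a=p; P=np.atleast_2d(P); c,s=np.cos(a),np.sin(a)
    return np.c_[x+c*P[:,0]-s*P[:,1], y+s*P[:,0]+c*P[:,1], 0.05+P[:,2]]
E
python3 - <<'E'
from h import *
T=manip.camera_info("top");S=manip.camera_info("side")
u=lambda a,ox,oy:(np.array(a)+.5)/4.2-.5+[ox,oy]
h=.175
P=np.array([[0,.175,h],[0,-.255,h],[.27,-.255,h],[.27,.175,h],[-.035,.11,.2],[-.035,-.11,.2]])
tt=u([(82,402),(620,382),(603,50),(72,72),(155,439),(445,429)],230,90)
ss=u([(88,66),(278,368),(612,298),(372,22)],300,135)
f=lambda p:np.r_[(proj(T,O2W(p,P))-tt).ravel(),(proj(S,O2W(p,P[:4]))-ss).ravel()]
r=least_squares(f,[.6,0,0]);print(r.x,f(r.x).reshape(-1,2).round(1))
ft=lambda p:(proj(T,O2W(p,P))-tt).ravel()
print(least_squares(ft,[.6,0,0]).x)
fs=lambda p:(proj(S,O2W(p,P[:4]))-ss).ravel()
print(least_squares(fs,[.6,0,0]).x)
for d in (0,.3,.6,1,1.5):
    a=np.arctan2(.2,-.035)+d; R=np.hypot(.2,.035)
    print(d,O2W(r.x,[[R*np.cos(a),0,R*np.sin(a)]]).round(3))
E
```

```text
[0.61246129 0.05115312 0.04395389] [[-0.8  0. ]
 [ 0.7  0.1]
 [ 1.1 -0.7]
 [-0.3 -1.2]
 [ 0.8  0.3]
 [-0.7  0.3]
 [-1.2 -0.4]
 [-0.6 -0. ]
 [ 0.9 -0.3]
 [-0.5 -0.6]]
[0.61173482 0.05143815 0.04674619]
[0.61348536 0.0505166  0.03935526]
0 [[0.577 0.05  0.25 ]]
0.3 [[0.52  0.047 0.231]]
0.6 [[0.471 0.045 0.195]]
1 [[0.425 0.043 0.129]]
1.5 [[0.411 0.042 0.029]]
```

Call:
{"op": "step_arm", "data": {
  "motion": [
    [0,0,-50,0,0,0],
    [0,0,-50,0,0,0],
    [-20,-15,-20,0,0,0],
    [-36,-26,0,0,0,0],
    [-36,-26,0,0,0,0],
    [-36,-26,0,0,0,0],
    [-36,-26,0,0,0,0],
    [-36,-26,0,0,0,0],
    [-36,-26,0,0,0,0],
    [-36,-26,0,0,0,0],
    [-36,-26,0,0,0,0],
    [-36,-26,0,0,0,0],
    [-36,-26,0,0,0,0],
    [-36,-26,0,0,0,0],
    [-36,-26,0,0,0,0],
    [-36,-26,0,0,0,0],
    [0,0,0,0,0,-8.8],
    [0,0,0,0,0,-8.8],
    [0,0,0,0,0,0]
  ],
  "jaw": 0
}}

```text
clock: 2.48
position: [0.551, 0.0949, 0.3412]
ee_rot: [-0.016, 1.0, -0.009, -0.009]
ft_force: [0.1, 0.3, -0.1]
grip_width: 0.001
```

```bash
cat >> h.py <<'E'
def delta(target,yaw):
    o=manip.get_obs(); R=Rot.from_quat(o["ee_rot"]); 
    y=np.array([-np.sin(yaw),np.cos(yaw),0]); z=np.array([0,0,-1.]); x=np.cross(y,z)
    d=R.inv()*Rot.from_matrix(np.c_[x,y,z])
    print("pos",o["position"].round(4),"F",o["ft_force"].round(1),"w",round(o["grip_width"],3),"t",o["clock"])
    print("toolshift mm",(R.inv().apply(np.array(target)-o["position"])*1000).round(1),"rot deg",np.degrees(d.as_rotvec()).round(2))
E
python3 - <<'E'
from h import *
delta([.605,.05,.238],.044)
cv2.imwrite("pics/s1.png",cv2.resize(manip.camera("side")[120:280,250:450],None,fx=4,fy=3.75))
cv2.imwrite("pics/w1.png",manip.camera("wrist"))
E
```

```text
pos [0.551  0.0949 0.3412] F [ 0.1  0.3 -0.1] w 0.001 t 2.475
toolshift mm [-54.4 -44.8 103.1] rot deg [-1.05 -1.01 -0.66]
```

View pics/w1.png

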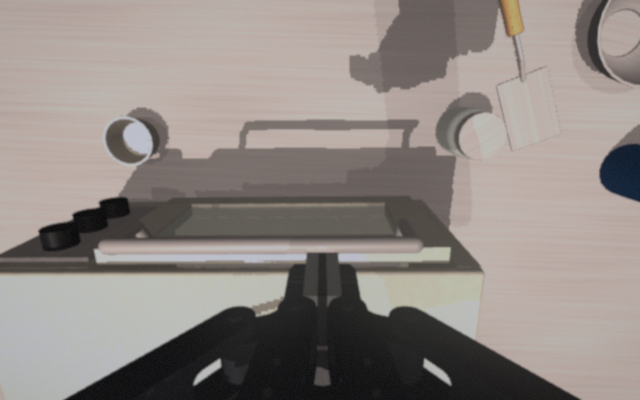

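Call:
{"op": "step_arm", "data": {
  "motion": [
    [-27,-22,0,-1,-1,-0.6],
    [-27,-22,0,0,0,0],
    [0,0,0,0,0,0]
  ]
}}

```text
clock: 2.95
position: [0.6071, 0.0535, 0.341]
ee_rot: [-0.018, 1.0, 0.0, 0.0]
ft_force: [-0.2, 0.2, 0.2]
grip_width: 0.001
```

Run:
```python
from h import *
delta([.605,.05,.238],.044)
i=manip.camera_info("wrist")
print(proj(i,O2W([.6125,.0512,.044],[[-.035,.11,.2],[-.035,-.11,.2],[0,.175,.175],[0,-.255,.175]])))
cv2.imwrite("pics/w2.png",manip.camera("wrist"))
```

```text
pos [0.6071 0.0535 0.341 ] F [-0.2  0.2  0.2] w 0.001 t 2.95
toolshift mm [  2.3  -3.4 103. ] rot deg [ 0.04  0.01 -0.51]
[[485.01914173 163.06986001]
 [152.67814368 166.23180302]
 [550.45794569 201.21497945]
 [-16.04907898 206.51916764]]
```

View pics/w2.png

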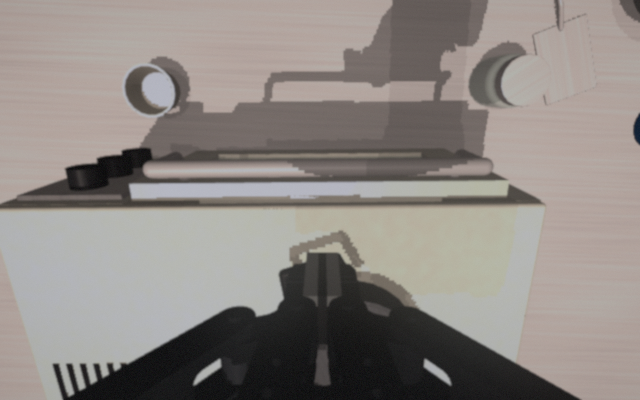

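The bar runs (146,169) to (487,167), within about 2 mm of the prediction, and the fingers are behind it. I'll go down behind the bar now.

Call:
{"op": "step_arm", "data": {
  "motion": [
    [2,-3,30,0,0,-0.5],
    [0,0,30,0,0,0],
    [0,0,25,0,0,0],
    [0,0,16,0,0,0],
    [0,0,0,0,0,0]
  ]
}}

```text
clock: 3.62
position: [0.6022, 0.0568, 0.2387]
ee_rot: [-0.022, 1.0, 0.002, 0.001]
ft_force: [-0.2, -0.3, 0.8]
grip_width: -0.001
```

Run:
```python
from h import *
delta([.605,.05,.238],.044)
a=manip.camera("side"); cv2.imwrite("pics/s2.png",cv2.resize(a[120:240,290:450],None,fx=5,fy=5))
R=np.hypot(.2,.035)
for d in np.arange(0,.85,.05):
    a=np.arctan2(.2,-.035)+d
    b=O2W([.6135,.0512,.044],[[R*np.cos(a),0,R*np.sin(a)]])[0]
    print(d.round(2),(b+[.017,0,-.014]).round(4))
```

```text
pos [0.6022 0.0568 0.2387] F [-0.2 -0.3  0.8] w -0.001 t 3.625
toolshift mm [-2.5 -6.9  0.7] rot deg [0.27 0.09 0.04]
0.0 [0.5955 0.0497 0.236 ]
0.05 [0.5856 0.0492 0.234 ]
0.1 [0.5758 0.0488 0.2315]
0.15 [0.5661 0.0484 0.2285]
0.2 [0.5565 0.0479 0.2251]
0.25 [0.5472 0.0475 0.2211]
0.3 [0.538  0.0471 0.2167]
0.35 [0.5291 0.0467 0.2119]
0.4 [0.5205 0.0464 0.2066]
0.45 [0.5121 0.046  0.2009]
0.5 [0.504  0.0456 0.1947]
0.55 [0.4963 0.0453 0.1882]
0.6 [0.4888 0.045  0.1813]
0.65 [0.4817 0.0447 0.174 ]
0.7 [0.475  0.0444 0.1664]
0.75 [0.4687 0.0441 0.1585]
0.8 [0.4628 0.0438 0.1502]
```

View pics/s2.png

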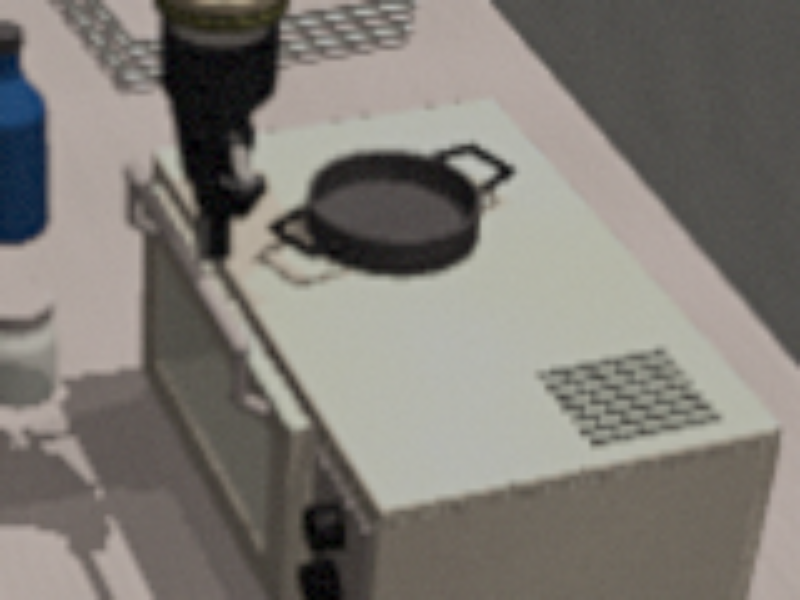

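Call:
{"op": "step_arm", "data": {
  "motion": [
    [7,-3,2,0,0,0],
    [10,-3,2,0,0,0],
    [10,0,2.5,0,0,0],
    [10,0,3,0,0,0],
    [10,0,3,0,0,0],
    [10,0,4,0,0,0]
  ]
}}

```text
clock: 4.42
position: [0.5437, 0.0477, 0.2246]
ee_rot: [-0.022, 1.0, 0.003, 0.004]
ft_force: [1.5, -0.4, -0.9]
grip_width: 0.002
```

Run:
```python
from h import *
delta([.5380,.047,.2167],.044)
a=manip.camera("side"); cv2.imwrite("pics/s3.png",cv2.resize(a[120:240,290:450],None,fx=5,fy=5))
```

```text
pos [0.5437 0.0477 0.2246] F [ 1.5 -0.4 -0.9] w 0.002 t 4.425
toolshift mm [ 5.8 -0.5  7.8] rot deg [0.34 0.47 0.  ]
```

View pics/s3.png

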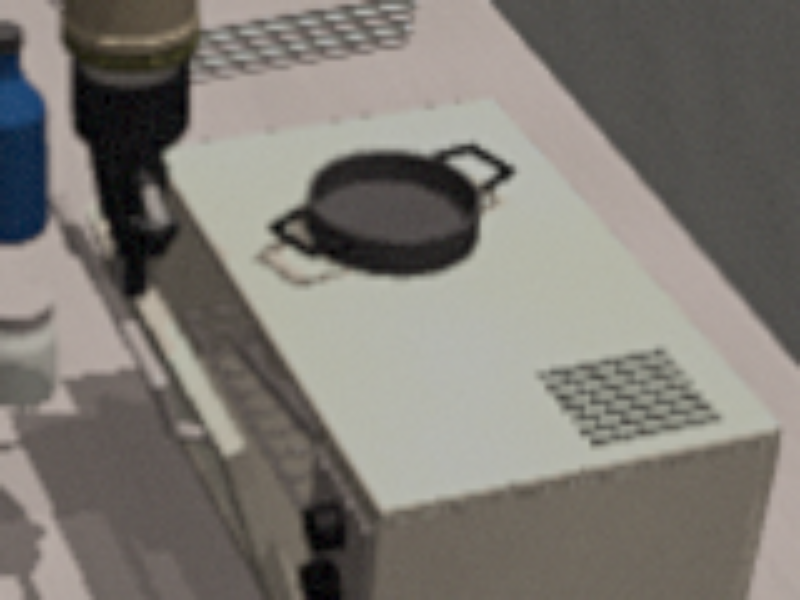

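The door is open about 0.3 rad with the finger still behind the bar. I'll keep following the arc, a bit lower.

Call:
{"op": "step_arm", "data": {
  "motion": [
    [9,0,10,0,0.5,0],
    [9,0,7,0,0,0],
    [9,0,7,0,0,0],
    [9,0,7,0,0,0],
    [9,0,7,0,0,0],
    [9,0,8,0,0,0]
  ]
}}

```text
clock: 5.22
position: [0.4851, 0.0452, 0.1749]
ee_rot: [-0.022, 1.0, 0.003, -0.001]
ft_force: [2.5, -0.4, -1.4]
grip_width: -0.004
```

Run:
```python
from h import *
delta([.4687,.044,.1585],.044)
a=manip.camera("side"); cv2.imwrite("pics/s4.png",cv2.resize(a[120:240,290:450],None,fx=5,fy=5))
```

```text
pos [0.4851 0.0452 0.1749] F [ 2.5 -0.4 -1.4] w -0.004 t 5.225
toolshift mm [16.4 -0.6 16.4] rot deg [ 0.32 -0.13 -0.01]
```

View pics/s4.png

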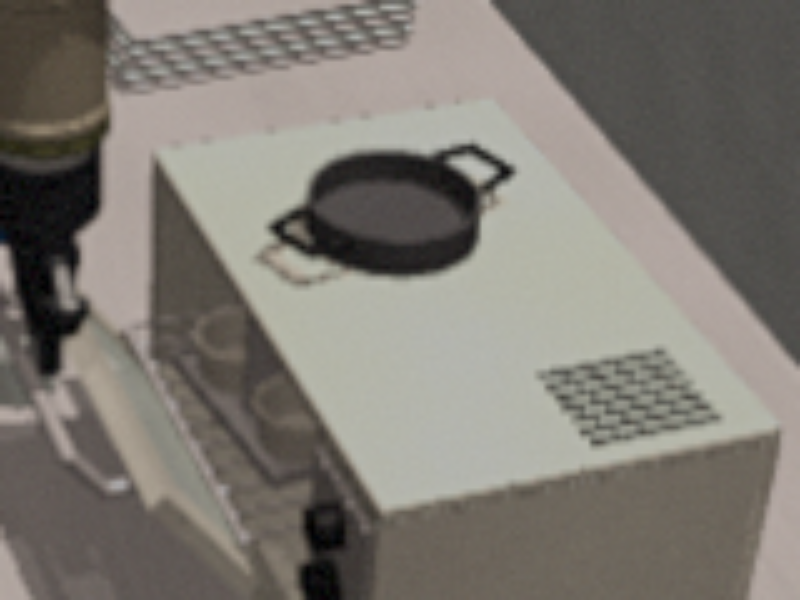

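Call:
{"op": "step_arm", "data": {
  "motion": [
    [7,0,8,0,0,0],
    [7,0,9,0,0,0],
    [4,0,4,0,0,0],
    [-6,0,-10,0,0,0],
    [0,0,-35,0,0,0],
    [0,0,-50,0,0,0],
    [0,0,-50,0,0,0],
    [0,0,-30,0,0,0],
    [0,0,0,0,0,0],
    [0,0,0,0,0,0]
  ],
  "jaw": 50
}}

```text
clock: 6.52
position: [0.4738, 0.0436, 0.3368]
ee_rot: [-0.022, 1.0, 0.003, -0.0]
ft_force: [0.1, -1.0, -0.6]
grip_width: 0.584
```

Run:
```python
from h import *
delta([.45,.044,.33],.044)
a=manip.camera("side"); cv2.imwrite("pics/s5.png",cv2.resize(a[120:280,240:450],None,fx=3.75,fy=3.75))
```

```text
pos [0.4738 0.0436 0.3368] F [ 0.1 -1.  -0.6] w 0.584 t 6.525
toolshift mm [23.7  1.4  6.8] rot deg [ 0.35 -0.02 -0.04]
```

View pics/s5.png

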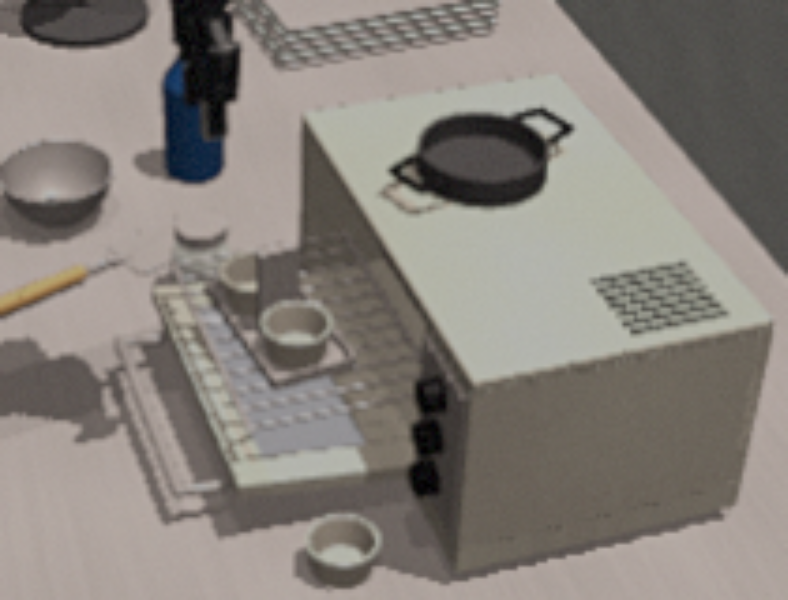

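The door is down, the rack is out, and the carrier is upright with both ramekins. Next I'll measure it with the top and wrist cameras.

Run:
```python
from h import *
i=manip.camera_info("wrist"); np.save("wi6.npy",i,allow_pickle=True)
w=manip.camera("wrist"); cv2.imwrite("pics/w6.png",w)
a=manip.camera("top"); cv2.imwrite("pics/t6raw.png",a); cv2.imwrite("pics/t6.png",cv2.resize(a[160:260,250:370],None,fx=6,fy=6,interpolation=cv2.INTER_CUBIC))
a=manip.camera("side"); cv2.imwrite("pics/s6.png",cv2.resize(a[175:235,270:350],None,fx=9,fy=9,interpolation=cv2.INTER_CUBIC))
```

```text
(no output)
```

View pics/w6.png

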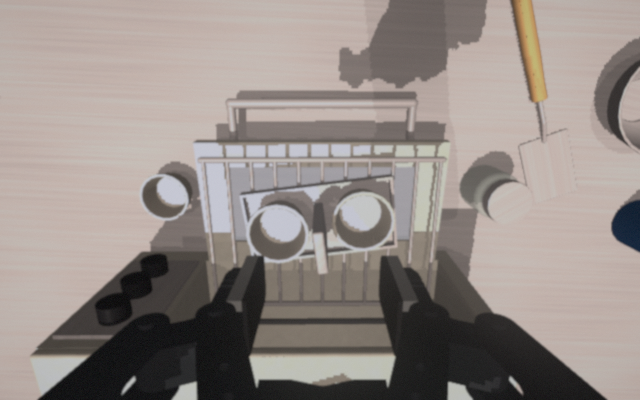

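View pics/t6.png

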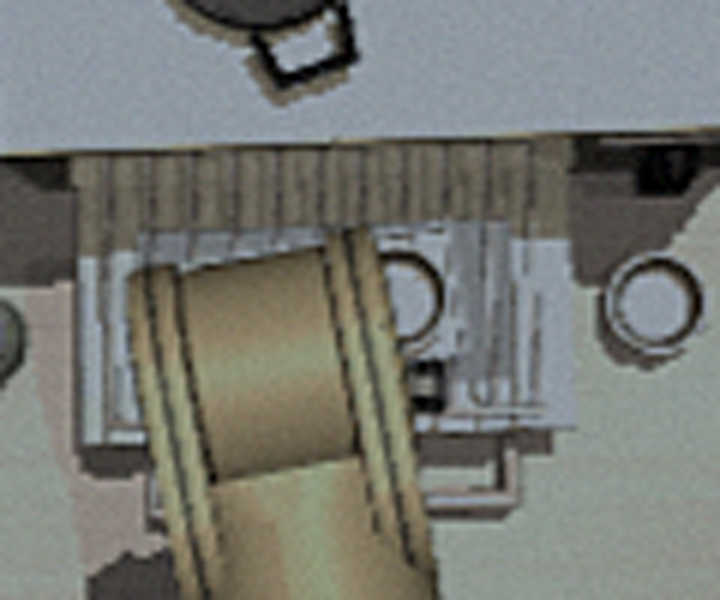

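View pics/s6.png

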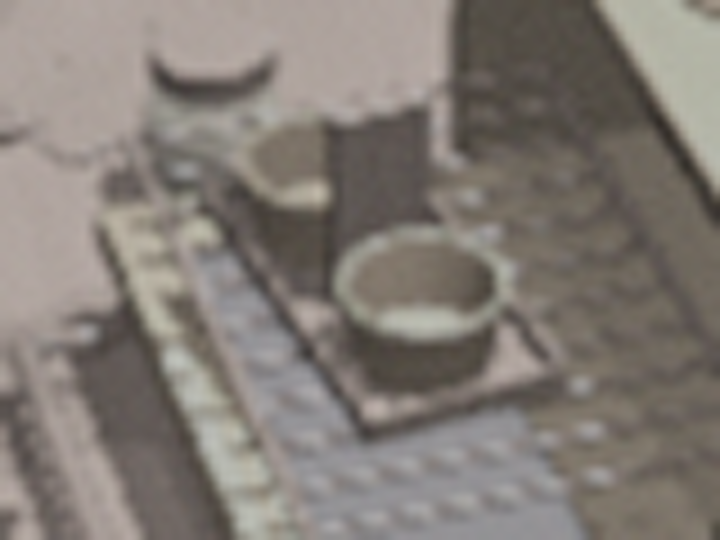

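Run:
```python
import cv2
w=cv2.imread("pics/w6.png")[160:290,225:415]; cv2.imwrite("pics/w6c.png",cv2.resize(w,None,fx=4,fy=4,interpolation=cv2.INTER_CUBIC))
```

```text
(no output)
```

View pics/w6c.png

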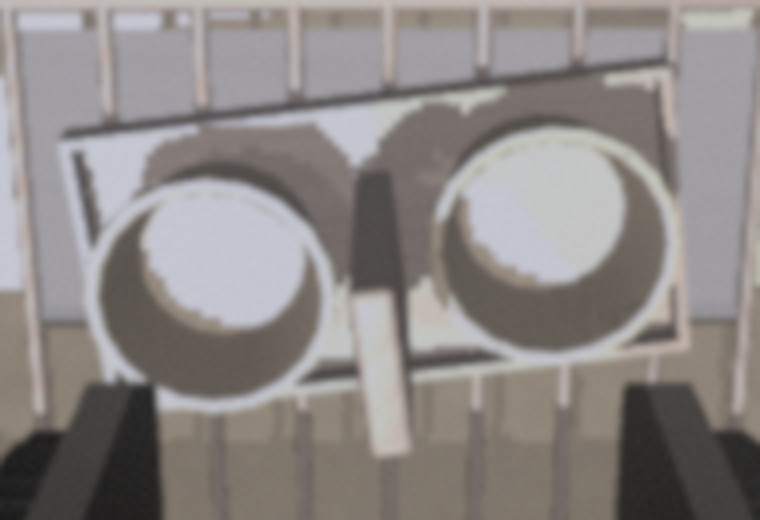

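Run:
```python
from h import *
i=np.load("wi6.npy",allow_pickle=True).item()
u=(np.array([(62,138),(668,65),(688,348),(356,292),(388,292),(410,452),(376,455),(210,294),(557,244)])+.5)/4-.5+[225,160]
P=np.array([[-.04,-.08,.012],[-.04,.08,.012],[.04,.08,.012],[-.02,-.005,.09],[-.02,.005,.09],[.02,.005,.09],[.02,-.005,.09],[0,-.045,.038],[0,.045,.038]])
def f(p):
    x,y,a,z=p;c,s=np.cos(a),np.sin(a)
    X=np.c_[x+c*P[:,0]-s*P[:,1],y+s*P[:,0]+c*P[:,1],z+P[:,2]]
    return (proj(i,X)-u).ravel()
r=least_squares(f,[.52,.05,.1,.11]);print(r.x,f(r.x).reshape(-1,2).round(1))
g=lambda p:f([*p,.11]); q=least_squares(g,[.52,.05,.1]);print(q.x,g(q.x).reshape(-1,2).round(1))
p=q.x; delta([p[0],p[1],.11+.075-.0187],p[2])
# door angle check: handle ends in wrist
for d in (1.3,1.4,1.5):
    R=np.hypot(.2,.035);a=np.arctan2(.2,-.035)+d
    print(d,proj(i,O2W([.613,.0512,.044],[[R*np.cos(a),s*.11,R*np.sin(a)] for s in(-1,1)])).round(1))
```

```text
[0.53217602 0.04495877 0.16652382 0.10434275] [[ 0.   0.2]
 [ 0.  -0. ]
 [-0.3 -0.9]
 [-1.9 -0.9]
 [ 1.6 -2.3]
 [ 1.6 -0.8]
 [-1.  -0.3]
 [-0.8  1.8]
 [ 0.7  3.9]]
[0.52985329 0.04474796 0.16562317] [[-1.4 -0.5]
 [ 1.2 -0.9]
 [ 0.8 -0.6]
 [-2.2 -0.9]
 [ 1.6 -2.3]
 [ 1.7 -0. ]
 [-1.2  0.5]
 [-1.7  1.8]
 [ 1.3  3.8]]
pos [0.4733 0.0436 0.336 ] F [ 0.6 -0.5 -0.7] w 0.588 t 6.725
toolshift mm [-56.8  -2.2 169.6] rot deg [ 0.33 -0.08 -7.01]
1.3 [[222.3 103.1]
 [421.7 102.8]]
1.4 [[226.8 101.5]
 [417.  101.2]]
1.5 [[231.  101.9]
 [412.6 101.6]]
```

Call:
{"op": "step_arm", "data": {
  "motion": [
    [-28,-1,10,0.3,0,-3.5],
    [-28,1,20,0,0,-3.5],
    [0,0,20,0,0,0],
    [0,0,0,0,0,0],
    [0,0,0,0,0,0]
  ],
  "jaw": 60
}}

```text
clock: 7.35
position: [0.5297, 0.048, 0.2829]
ee_rot: [-0.085, 0.996, -0.0, -0.003]
ft_force: [0.3, 0.2, 0.3]
grip_width: 0.699
```

Run:
```python
from h import *
i=manip.camera_info("wrist"); np.save("wi7.npy",i,allow_pickle=True)
w=manip.camera("wrist"); cv2.imwrite("pics/w7.png",w)
delta([.53,.0447,.1663],.166)
```

```text
pos [0.5296 0.048  0.2829] F [-0.3 -0.1 -0.3] w 0.701 t 7.4
toolshift mm [ -0.4  -3.3 116.6] rot deg [ 0.01 -0.28  0.22]
```

View pics/w7.png

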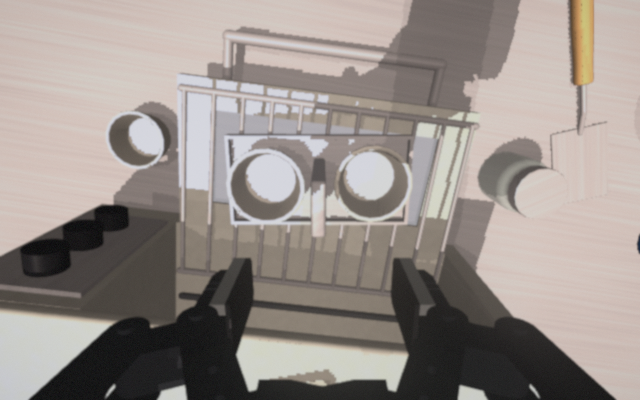

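Run:
```python
import cv2
w=cv2.imread("pics/w7.png")[125:245,215:425]; cv2.imwrite("pics/w7c.png",cv2.resize(w,None,fx=3.8,fy=3.8,interpolation=cv2.INTER_CUBIC))
```

```text
(no output)
```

View pics/w7c.png

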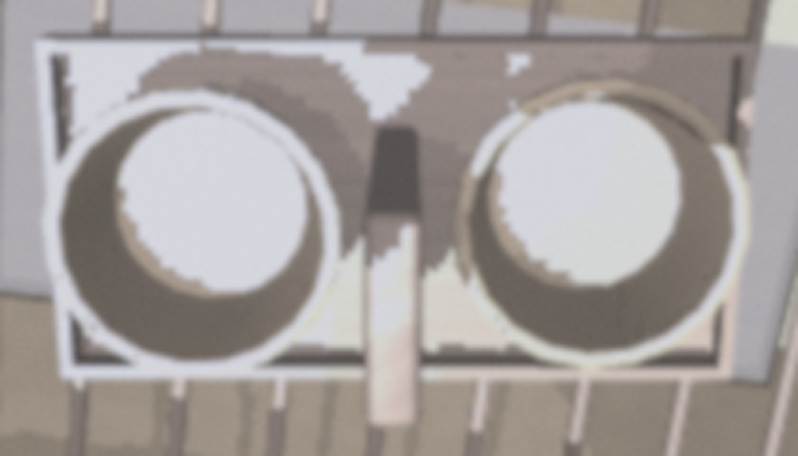

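Run:
```python
from h import *
i=np.load("wi7.npy",allow_pickle=True).item()
u=(np.array([(37,40),(755,38),(731,375),(62,378),(368,213),(419,213),(418,424),(370,424)])+.5)/3.8-.5+[215,125]
P=np.array([[-.04,-.08,.012],[-.04,.08,.012],[.04,.08,.012],[.04,-.08,.012],[-.02,-.005,.09],[-.02,.005,.09],[.02,.005,.09],[.02,-.005,.09]])
def f(p):
    x,y,a,z=p;c,s=np.cos(a),np.sin(a)
    X=np.c_[x+c*P[:,0]-s*P[:,1],y+s*P[:,0]+c*P[:,1],z+P[:,2]]
    return (proj(i,X)-u).ravel()
r=least_squares(f,[.52,.05,.1,.11]);print(r.x,f(r.x).reshape(-1,2).round(1))
g=lambda p:f([*p,.11]); q=least_squares(g,[.52,.05,.1]);print(q.x,g(q.x).reshape(-1,2).round(1))
p=q.x; delta([p[0],p[1],.11+.075-.0187],p[2])
```

```text
[0.52921093 0.04470304 0.17155095 0.10734787] [[-0.1  0.2]
 [-0.1  0.2]
 [-0.2  0. ]
 [ 0.7 -0.3]
 [-1.1 -0.5]
 [ 0.8 -0.5]
 [ 1.   0.5]
 [-0.9  0.5]]
[0.52847222 0.04460085 0.17155708] [[-0.9 -0.4]
 [ 0.8 -0.3]
 [ 0.5  0.3]
 [-0.1 -0.1]
 [-1.2 -0.6]
 [ 0.9 -0.7]
 [ 1.1  1. ]
 [-1.   1. ]]
pos [0.5296 0.048  0.2829] F [-0.3 -0.1 -0.3] w 0.701 t 7.4
toolshift mm [  1.1  -3.2 116.6] rot deg [ 0.01 -0.28 -0.1 ]
```

Call:
{"op": "step_arm", "data": {
  "motion": [
    [1,-3,10,0,-0.3,0],
    [0,0,20,0,0,0],
    [0,0,20,0,0,0],
    [0,0,0,0,0,0]
  ],
  "jaw": 45
}}

```text
clock: 7.9
position: [0.5292, 0.0441, 0.2326]
ee_rot: [-0.085, 0.996, 0.001, 0.002]
ft_force: [-0.4, -0.4, 1.2]
grip_width: 0.528
```

Run:
```python
from h import *
delta([.5285,.0446,.1663],.1716)
cv2.imwrite("pics/w8.png",manip.camera("wrist"))
```

```text
pos [0.5292 0.0441 0.2326] F [-0.4 -0.4  1.2] w 0.528 t 7.9
toolshift mm [ 0.9  0.5 66.3] rot deg [ 0.07  0.26 -0.12]
```

View pics/w8.png

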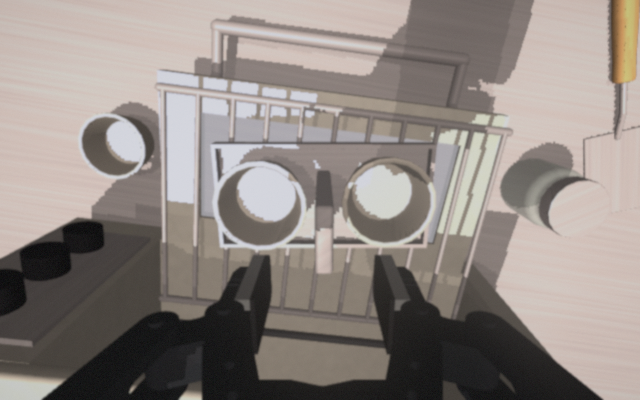

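The strap's top is at about (324,250), centred between the pads (268/375). Continuing down.

Call:
{"op": "step_arm", "data": {
  "motion": [
    [1,0.5,20,0,0.2,0],
    [0,0,20,0,0,0],
    [0,0,16,0,0,0],
    [0,0,9,0,0,0],
    [0,0,0,0,0,0]
  ]
}}

```text
clock: 8.57
position: [0.5297, 0.0448, 0.1668]
ee_rot: [-0.085, 0.996, 0.001, 0.003]
ft_force: [0.7, 0.1, 0.3]
grip_width: 0.528
```

Run:
```python
from h import *
delta([.5285,.0446,.1663],.1716)
cv2.imwrite("pics/w9.png",manip.camera("wrist"))
a=manip.camera("side"); cv2.imwrite("pics/s9.png",cv2.resize(a[150:250,260:380],None,fx=6,fy=6,interpolation=cv2.INTER_CUBIC))
```

```text
pos [0.5297 0.0448 0.1668] F [0.7 0.1 0.3] w 0.528 t 8.575
toolshift mm [1.2 0.1 0.5] rot deg [ 0.1   0.31 -0.13]
```

View pics/w9.png

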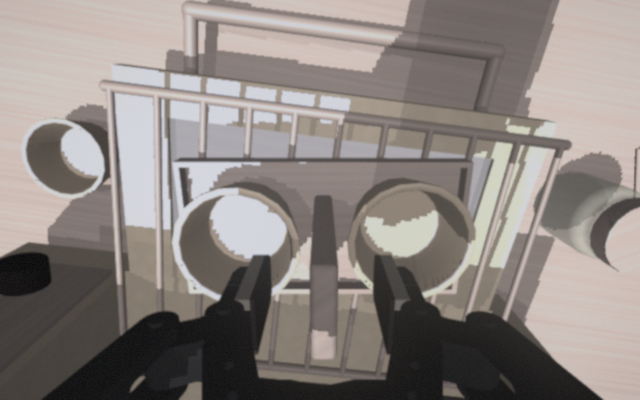

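View pics/s9.png

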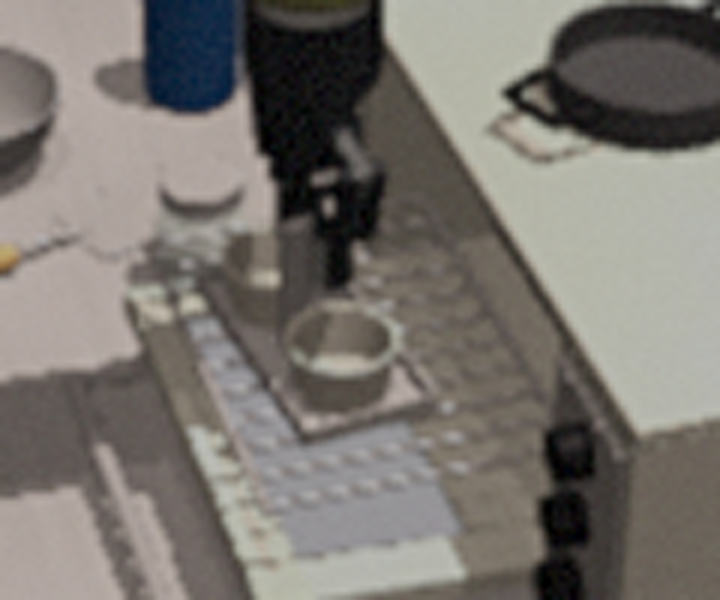

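Run:
```python
from h import *
i=manip.camera_info("wrist")
o=manip.get_obs();R=Rot.from_quat(o["ee_rot"])
print("tcp",proj(i,o["position"]),"grasp",proj(i,o["position"]+R.apply([0,0,-.0187])))
c,s=np.cos(.1716),np.sin(.1716)
for x in (-.02,.02):
  for z in (0.012,.09): print(x,z,proj(i,[[.5285+c*x-s*y,.0446+s*x+c*y,.11+z] for y in (-.005,.005)]).round(0).tolist())
for x in(-.04,.04): print(proj(i,[[.5285+c*x-s*y,.0446+s*x+c*y,.122] for y in (-.08,.08)]).round(0).tolist())
w=cv2.imread("pics/w9.png")[140:380,160:480]; cv2.imwrite("pics/w9c.png",cv2.resize(w,None,fx=2.5,fy=2.5,interpolation=cv2.INTER_CUBIC))
```

```text
tcp [[323.62879376 272.27004736]] grasp [[323.88915348 295.5000177 ]]
-0.02 0.012 [[314.0, 196.0], [332.0, 196.0]]
-0.02 0.09 [[310.0, 263.0], [339.0, 263.0]]
0.02 0.012 [[315.0, 261.0], [332.0, 261.0]]
0.02 0.09 [[311.0, 359.0], [338.0, 359.0]]
[[172.0, 160.0], [474.0, 159.0]]
[[190.0, 292.0], [457.0, 291.0]]
```

View pics/w9c.png

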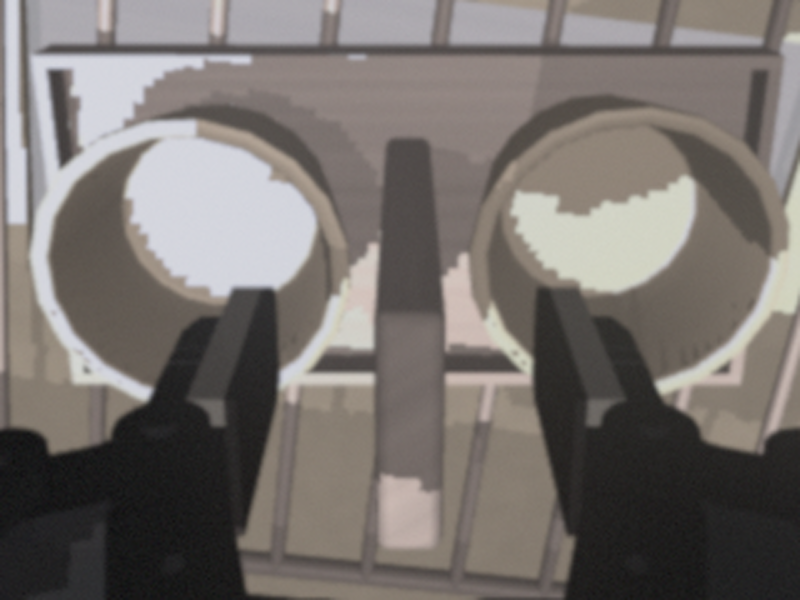

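Call:
{"op": "step_arm", "data": {
  "motion": [
    [1,0,0.5,0,0.3,0],
    [0,0,0,0,0,0],
    [0,0,0,0,0,0],
    [0,0,0,0,0,0],
    [0,0,0,0,0,0],
    [0,0,0,0,0,0]
  ],
  "jaw": 0,
  "force": 70
}}

```text
clock: 9.43
position: [0.5298, 0.0449, 0.1683]
ee_rot: [-0.085, 0.996, 0.001, 0.001]
ft_force: [0.4, 0.2, -1.4]
grip_width: 0.107
```

Run:
```python
from h import *
delta([.5285,.0446,.2663],.1716)
cv2.imwrite("pics/w10.png",manip.camera("wrist"))
```

```text
pos [0.5298 0.0449 0.1683] F [ 0.4  0.2 -1.4] w 0.107 t 9.425
toolshift mm [  1.    0.2 -98. ] rot deg [ 0.13  0.18 -0.11]
```

View pics/w10.png

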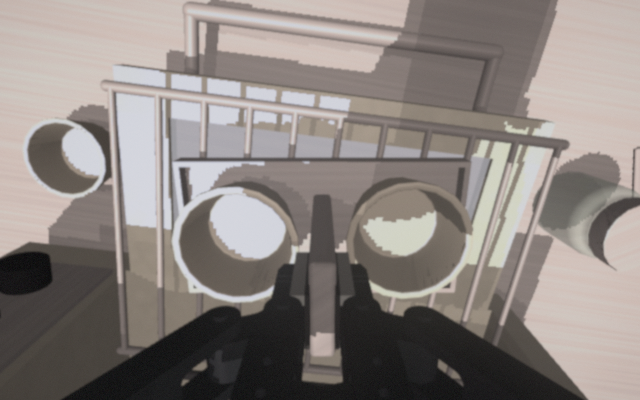

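The strap is gripped (9 mm opening) and the ramekins are standing. Now a gentle lift.

Call:
{"op": "step_arm", "data": {
  "motion": [
    [0,0,-3,0,0,0],
    [0,0,-5,0,0,0],
    [0,0,-6,0,0,0],
    [0,0,-6,0,0,0],
    [0,0,-4,0,0,0],
    [0,0,0,0,0,0]
  ]
}}

```text
clock: 10.22
position: [0.5288, 0.0446, 0.1931]
ee_rot: [-0.085, 0.996, 0.001, 0.0]
ft_force: [-0.8, 0.1, -5.6]
grip_width: 0.102
```

Run:
```python
from h import *
delta([.5285,.0446,.2663],.1716)
cv2.imwrite("pics/w11.png",manip.camera("wrist"))
a=manip.camera("side"); cv2.imwrite("pics/s11.png",cv2.resize(a[150:250,260:380],None,fx=6,fy=6,interpolation=cv2.INTER_CUBIC))
```

```text
pos [0.5288 0.0446 0.1931] F [-0.8  0.1 -5.6] w 0.102 t 10.225
toolshift mm [  0.3   0.2 -73.2] rot deg [ 0.12  0.04 -0.12]
```

View pics/w11.png

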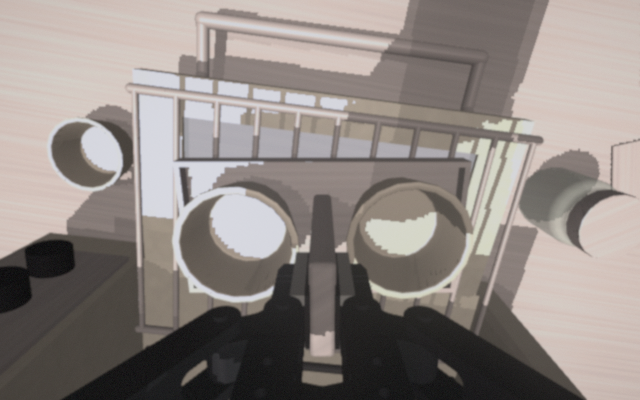

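View pics/s11.png

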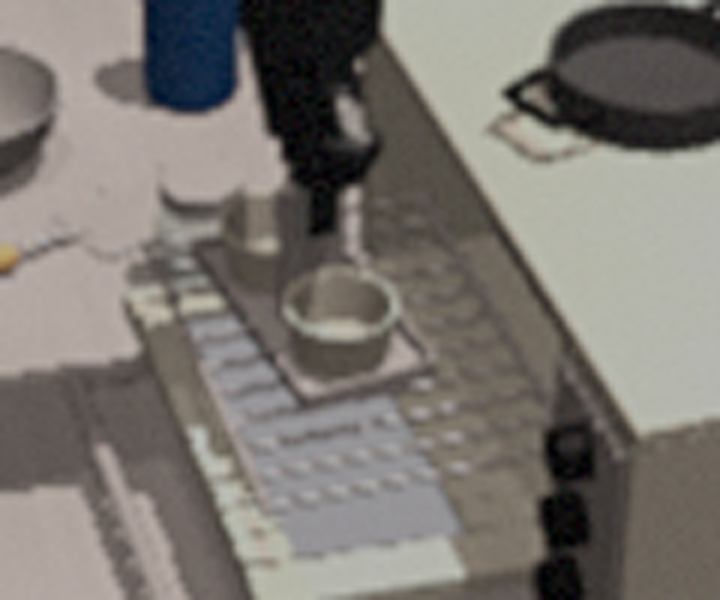

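The carrier is clear of the rack, unshifted in the grip and level. Continuing up, with a slight retreat from the oven.

Call:
{"op": "step_arm", "data": {
  "motion": [
    [1,0,-5,0,0,0],
    [2,0,-9,0,0,0],
    [2,0,-9,0,0,0],
    [2,0,-10,0,0,0],
    [2,0,-10,0,0,0],
    [2,0,-10,0,0,0],
    [2,0,-9,0,0,0],
    [1,0,-7,0,0,0],
    [0,0,-4,0,0,0],
    [0,0,0,0,0,0],
    [0,0,0,0,0,0],
    [0,0,0,0,0,0]
  ]
}}

```text
clock: 11.82
position: [0.5136, 0.0418, 0.2706]
ee_rot: [-0.085, 0.996, 0.001, -0.0]
ft_force: [0.5, -0.1, -4.8]
grip_width: 0.104
```

Run:
```python
from h import *
delta([.517,.0446,.2683],.1716); print(np.abs(manip.get_obs()["joint_velocities"]).max())
cv2.imwrite("pics/w12.png",manip.camera("wrist"))
a=manip.camera("side"); cv2.imwrite("pics/s12.png",cv2.resize(a[120:270,230:430],None,fx=4,fy=4,interpolation=cv2.INTER_CUBIC))
```

```text
pos [0.5136 0.0418 0.2706] F [ 0.5 -0.1 -4.8] w 0.104 t 11.825
toolshift mm [-3.8  2.2  2.3] rot deg [ 0.12 -0.02 -0.13]
0.0036896382516978994
```

View pics/w12.png

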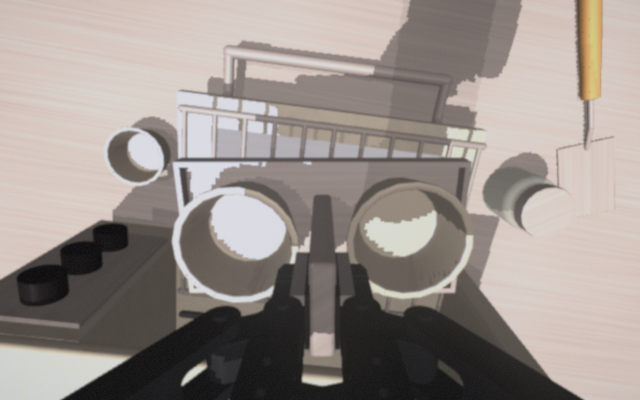

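View pics/s12.png

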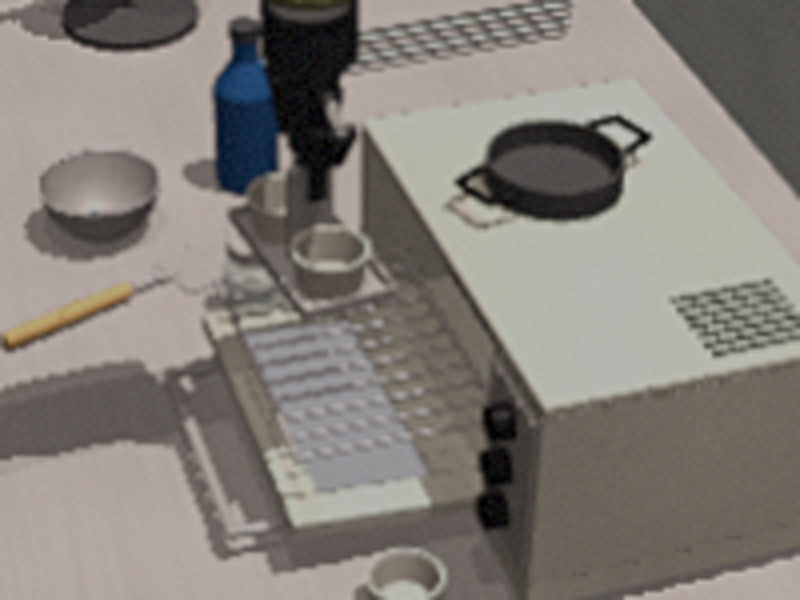

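```bash
python3 -c "
from workcell import manip
print(manip.hand_in())"
```

```text
the job is handed in; nothing more can be done
None
```

The oven door is down, and I handed the job in with the ramekin carrier held by its strap, still and level, 102 mm above the rack. It took about 12 s of the 48 s allowed.

I hooked the door handle from behind with closed fingers and pulled it to about 0.7 rad. It then sank the rest of the way by itself and drew the rack out. I gripped the strap at 70 N, lifted the carrier straight up and moved it about 15 mm back from the oven.

Last checks:
- **Hold:** the carrier's image in the wrist camera did not move during the lift, so it has not slipped or turned in the grip. The gripper opening steadied at about 9 mm.
- **Level and still:** the tool is within 0.2° of vertical and joint speeds are near zero. Both ramekins are standing in the carrier.
- **Load:** the wrist force is about 5 N, roughly the loaded carrier's weight.
- **Surroundings:** the door is still down. The pan, jar, spare ramekin, bowl, torch and spatula look undisturbed.
- **Not rechecked:** I did not look again at the tube stand and cake ring after the first pictures; the arm never went near them.
- **Door angle:** a picture taken soon after I let go put the door between 1.4 and 1.5 rad. I judged the final angle by eye and did not measure it again.

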